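Put the car key away in its slot on the sloping key rack

TASK

Put the car key (the black fob with the steel blade folded out) away in the sloping wooden key rack: lay it, buttons up, in the empty slot cut to its outline, so that it sits flat on the pocket floor and square between the rails, then let go. Leave the loose things around it (remote, dish, torch, jar, bottle opener) where they are.

Things in the scene. Friction and masses are not known exactly. Their poses are not given: they have to be found in the camera images.
- key: Loose car key lying flat, 120 mm long, about 80 g. Black fob 72 x 40 x 20 mm (x -60 to +12, y +-20, z 0 to 20 mm; its middle at x -24) with three grey buttons on top; steel blade 48 x 12 x 5 mm (x +12 to +60, z 5 to 10 mm). Origin: underside, mid-length; x points to the blade's tip, z up out of the button face.
- slot_key_seat (a point): Middle of the key pocket's floor; the face slopes 25 deg. x up the slope (away from the robot), y across, z square out of the face. The seated key's origin lies here, axes alike (blade up the slope). Pocket 7 mm deep: wide part x -62.5 to 14.5, 45 mm across; blade channel to x 64, 20 mm across. Finger notches in both rails, down to the floor: x -42 to -6 mm.
- slot_key: Fixed rack module that carries the key's pocket, one of three alike in size (84 mm wide, 150 mm along the slope, about 90 mm high at the far edge) standing in any order side by side, 92 mm apart, on the base. Origin under its middle.
- slot_slim: Rack module with an empty pocket of one width, 26 mm, along its whole length: not the key's.
- slot_remote: Rack module whose pocket already holds a grey remote (fixed), 66 x 34 mm, standing 9 mm above the rails in the lower part of the face.
- rack: Low wooden chest under the three modules, 150 x 284 x 40 mm, with two sham drawer fronts, fixed; origin under its centre, x away from the robot. The rack reaches about 130 mm high at its far edge.
- remote: Loose black gate remote, 62 x 36 x 15 mm, a bystander without a blade; origin at the centre of its underside.
- dish: White porcelain dish, 120 mm across, 30 mm high; origin under its centre. Bystander.
- torch: Orange plastic torch, 150 mm long along x, 44 mm thick, lying; origin under its middle. Bystander.
- jar: Glass jar with a screw-top lid, 90 mm across, 120 mm high; origin under its centre. Bystander.
- opener: Chrome bottle opener lying flat, about 130 mm long along x, 44 mm wide at its ring, 8 mm thick; origin about mid-length. Bystander.
Not all that is in view belongs to the job. Leave any green, pink or turquoise look-alike of the key alone.

How it is judged:
By the outcome, as a careful person would: the job done as asked, in the order asked, and still so for the second after the job is handed in, with the robot touching nothing.
It also fails if it takes over 35 s, if anything falls off the work surface, if the arm or the gripper's body presses on something with over 40 N, if the wrist force passes 120 N, or if a joint passes its speed limit or range.

ROBOT

A 6-joint arm with a two-finger parallel gripper is mounted at the origin on the work surface. World frame = base frame: x ahead of the robot, y to its left, z up, the work surface at z = 0. Lengths are in mm, angles in rad, forces in N, time in s.
With the tool pointing down it reaches from about 300 to 775 mm from the base axis. Payload 14.6 kg.
Tool frame: the origin (TCP) lies on the front face of the gripper's body, between the roots of the fingers; the fingertips stand 97 mm ahead of it and the grasp point (between the pads) lies 78 mm ahead of it; z points along the fingers, y is the direction in which the jaws open and shut (so a half turn about z gives the same grasp; the last joint's range is limited). The gripper opens to 94 mm and grips with 3 to 60 N. Pads are 16 mm wide; open, the fingers measure 119 mm over their backs; the gripper's body (75 mm by 177 mm) begins 78 mm behind the grasp point.
Start: joints at [1.093, 0.3, 1.521, -0, 1.321, -0.067], TCP at [219.635, 504.232, 302.646] pointing down, gripper open.
Joint ranges: [-3.03, 3.03], [-0.79, 2.21], [0.23, 2.52], [-1.04, 4.18], [0, 3.07], [-2.55, 2.55]. Speed limits (rad/s): [2.22, 2.22, 2.57, 3.14, 3.14, 3.14].

INTERFACE

Orientations are given as [roll, pitch, yaw] about the fixed x, y, z axes, in that order (R = Rz(yaw) Ry(pitch) Rx(roll)).
In Python, from cell import manip, eyes, finder gives the robot as it stands.
- The arm moves only by the tool drive_tool, never from a script. Its argument "rows" is a list of rows, each an object with "offset": the shift along the tool's x, y, z in mm, a list of three; "spin": the turn about the tool's z in degrees; "jaw": the finger opening in mm, from 0 to 94. In form: [{"offset": [dx, dy, dz], "spin": spin, "jaw": jaw}, ...]. A call has 1 to 20 rows; each row shifts and turns the commanded pose from where the row before left it, along the tool's axes as they then stand; what a row does not reach is not made up. A row lasts 1/10 s, in which the tool goes at most 50 mm and 8.59 degrees, less where a joint would pass 70% of its speed; a pose out of reach is approached as far as the arm can. A call is refused whole if a number of a shift passes 50 or a number of a turn 8.59, either way. A call with a gripper value outside its range is refused whole. The fingers move at their own pace and stop on an object; "force" is the grip in N (left out, the last holds). Time passes only in rows, so rows that do not move let the fingers close. It gives the time, the measured TCP pose, the force and the opening at its end, in the units of the state.
- manip.read_state(): the state, without advancing time (a new reading comes with each control period).
- eyes.camera(name): name is "side" or "top"; returns a dict with "color" (384x512x3 uint8, blue, green, red), "depth" (384x512 float32, mm along the optical axis (not along the pixel's ray), 0 where there is no reading), "vfov" (degrees; the focal length in pixels is half the picture's height over the tangent of half this angle, whatever the lens; pixels are square), "cx", "cy" (the principal point, pixels), "rvec" (rotation vector, rad) and "tvec" (3), from world to camera coordinates, as OpenCV has them. Camera axes: x right, y down, z forward; pixel columns grow to the right and rows downward; lengths in mm; the calibration is good to about 2 mm. A picture is of the moment at which its call begins.
- manip.sign_off(): hands the job in, once; it reports no verdict.
Trained networks look in the newest picture that a camera, given by its name, has taken for a name from the list of things; names that differ only in an ending like _2 or _b are one class to them, and where a whole thing is asked for, a point or a joint stands for the part that bears it (a point fixed in the world has none). Each returns a list of dicts, best first, with "p" (0 to 1); they miss things now and then, are a little off and sometimes report something else, mostly with a low value. They report only what shows in the picture. A call takes as long as a camera call. They do not tell look-alikes from the thing itself.
- finder.find_in(camera, target): "uv" ([column, row] in pixels, amid what is visible of it).
The state is a dict: "clock": time; "joints": joint angles; "qd": joint speeds; "effort": joint torques, N m; "eef_pos": TCP position; "eef_rot": TCP orientation; "wrist_force": force on the tool from outside, world axes, zero at the start; "moment": the same for the moment, N m; "finger_gap": finger opening in mm.
Only numpy, scipy, OpenCV 4.12 (cv2) and the standard library are available. Lean on these libraries where they do the work, as an engineer would, in place of code of your own. Each camera call takes 0.05 s, during which the arm holds its last target. There are 200 camera calls.

## Working session

There is one attempt and no reset: what is moved stays moved. The work goes in short steps, Python scripts to look and compute and a tool call to move; the robot and the scene stay as the last step left them, time stands still between calls to the robot, and variables do not carry over. Pictures are saved under pics/ and viewed, about 8 in all and at most 12, crops included, and the job is handed in when it is done.

Besides the shell and the picture viewer there is one more tool, called after "Emit:" in YAML: its name, and indented under it one key for each argument. drive_tool: Moves the arm, as the interface text tells. Its arguments: {"type":"object","properties":{"rows":{"type":"array","items":{"type":"object","properties":{"offset":{"type":"array","items":{"type":"number"}},"spin":{"type":"number"},"jaw":{"type":"number"}}}},"force":{"type":"number"}},"required":["rows"]}

```bash
mkdir -p pics; ls; cat > h.py <<'E'
import numpy as np, cv2
from cell import manip, eyes, finder
def K(c):
    f=c["color"].shape[0]/2/np.tan(np.radians(c["vfov"])/2); return f
def cloud(c):
    d=c["depth"]; f=K(c); v,u=np.mgrid[:d.shape[0],:d.shape[1]]
    P=np.stack([(u-c["cx"])*d/f,(v-c["cy"])*d/f,d],-1)
    R=cv2.Rodrigues(np.array(c["rvec"],float))[0]
    W=(P-np.array(c["tvec"],float).ravel())@R
    W[d<=0]=np.nan
    return W
E
python3 - <<'E'
from h import *
for n in("top","side"):
    c=eyes.camera(n); np.savez(f"{n}0.npz",**c); cv2.imwrite(f"pics/{n}0.png",c["color"]); W=cloud(c)
    for t in("key","slot_key_seat","slot_key","slot_slim","slot_remote","remote","dish","torch","jar","opener"):
        for r in finder.find_in(n,t)[:3]:
            u,v=np.round(r["uv"]).astype(int); print(n,t,round(r["p"],2),u,v,np.round(W[v,u]))
print(manip.read_state())
E
```

```text
pics
top key 0.82 350 270 [ 271. -309.   18.]
top key 0.78 272 229 [398. -77.  21.]
top slot_key_seat 0.82 228 137 [666.  51.  94.]
top slot_key 0.91 227 140 [658.  54.  89.]
top slot_slim 0.87 169 161 [596. 225.  93.]
top slot_remote 0.94 194 150 [627. 151.  97.]
top slot_remote 0.17 121 230 [402. 383.   9.]
top remote 0.78 323 209 [ 457. -234.   14.]
top dish 0.61 122 230 [402. 378.  13.]
top torch 0.85 100 171 [579. 441.  42.]
top jar 0.86 407 165 [ 569. -465.  121.]
top opener 0.78 285 142 [ 671. -124.    8.]
side key 0.77 295 305 [ 420. -427.   16.]
side key 0.7 323 242 [ 577. -247.   20.]
side key 0.65 249 225 [ 399. -105.   20.]
side slot_key_seat 0.93 307 163 [648.  46.  88.]
side slot_key 0.8 308 162 [656.  56.  84.]
side slot_slim 0.95 274 137 [600. 235.  89.]
side slot_slim 0.54 292 180 [594.  40.  37.]
side slot_remote 0.92 288 148 [615. 134. 101.]
side remote 0.6 281 248 [ 459. -220.   11.]
side dish 0.63 213 142 [413. 405.   8.]
side torch 0.78 248 129 [559. 423.  25.]
side jar 0.9 370 295 [ 572. -517.   96.]
side opener 0.78 338 215 [ 679. -137.    3.]
{'clock': 1.1, 'joints': array([ 1.09339388e+00,  2.99873755e-01,  1.52102683e+00, -7.16966455e-07,
        1.32069972e+00, -6.65830815e-02]), 'qd': array([ 0.00100015,  0.00050202, -0.00152667,  0.00106802,  0.00060234,
       -0.00118668]), 'effort': array([ 1.15529332e-03, -5.31681883e+01, -3.52896166e+01,  7.08521507e-02,
        2.15783506e-02, -7.48573802e-05]), 'eef_pos': array([219.63349398, 504.22148537, 302.64862297]), 'eef_rot': array([-3.14158497e+00,  1.83861699e-07,  2.73077346e+00]), 'wrist_force': array([-0.03263129, -0.25373553,  0.36007006]), 'moment': array([ 0.00244737, -0.01140099, -0.03692091]), 'finger_gap': 94.27284432136115}
```

```bash
python3 - <<'E'
import cv2
a=cv2.imread("pics/top0.png")[110:310,80:440]; cv2.imwrite("pics/t1.png",cv2.resize(a,None,fx=2.2,fy=2.2,interpolation=2))
a=cv2.imread("pics/side0.png")[110:330,200:420]; cv2.imwrite("pics/s1.png",cv2.resize(a,None,fx=2.7,fy=2.7,interpolation=2))
E
```

```text
(no output)
```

View pics/t1.png

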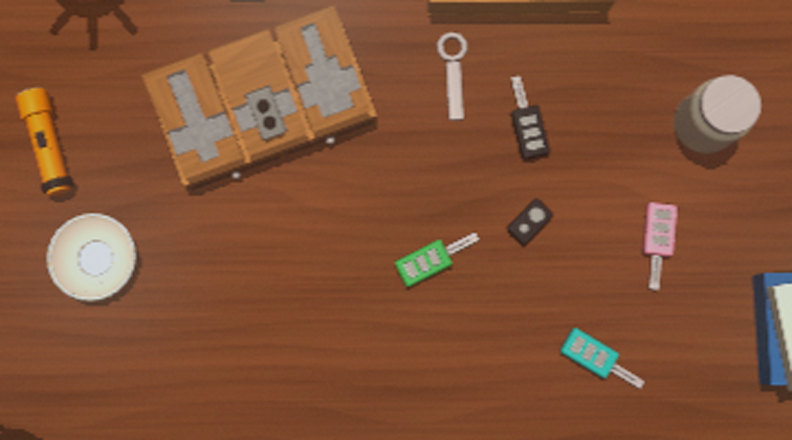

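View pics/s1.png

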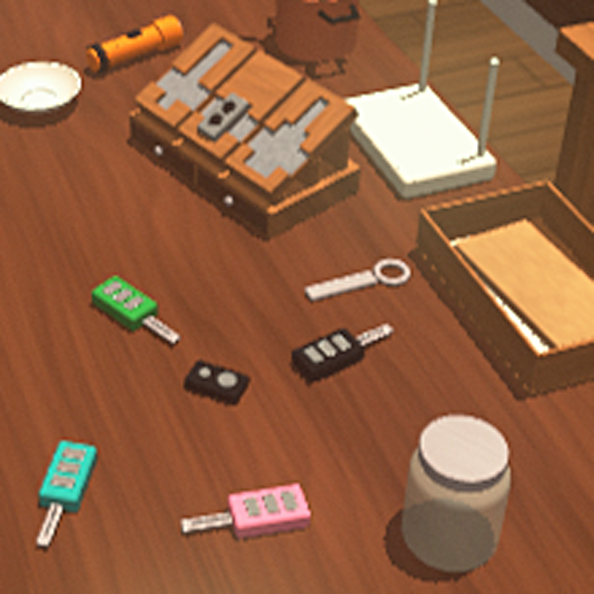

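Look-alikes in the top view: the green key at px (272,229), teal at (350,270), pink at (380,214), and the black key with a steel blade at (321,170). The black one fits the description; the black remote at (321,210) has no blade. The key slot is the right-hand module (228,137), with a wide pocket and a narrower blade channel. The slim slot is on the left and the remote slot in the middle. Next I confirm with a crop and measure.

```bash
cat > m.py <<'E'
from h import *
from scipy.optimize import minimize
def key(W,C,ctr=(577,-247),rad=95,zt=(14,26)):
    near=np.hypot(W[...,0]-ctr[0],W[...,1]-ctr[1])<rad
    fob=W[near&(W[...,2]>zt[0])&(W[...,2]<zt[1])]
    (c,s,a)=cv2.minAreaRect(fob[:,:2].astype(np.float32))
    bl=W[near&(W[...,2]>6)&(W[...,2]<13)&(C.min(-1)>90)]
    return fob,c,s,a,bl
if __name__=="__main__":
    for n in("top","side"):
        c=dict(np.load(n+"0.npz")); W=cloud(c); C=c["color"]
        fob,ce,s,a,bl=key(W,C)
        print(n,"fob",len(fob),fob.mean(0).round(1),np.round(ce,1),np.round(s,1),round(a,1),"blade",len(bl),bl.mean(0).round(1))
        d=bl[:,:2].mean(0)-np.array(ce); print("yaw to blade",np.degrees(np.arctan2(d[1],d[0])).round(1),np.hypot(*d).round(1))
        hsv=cv2.cvtColor(C,cv2.COLOR_BGR2HSV)
        m=(hsv[...,1]<70)&(hsv[...,2]>90)&(np.hypot(W[...,0]-660,W[...,1]-52)<95)&(W[...,2]>40)&(W[...,2]<140)
        P=W[m]
        A=np.c_[P[:,:2],np.ones(len(P))]; keep=np.ones(len(P),bool)
        for _ in range(6):
            k=np.linalg.lstsq(A[keep],P[keep,2],rcond=None)[0]; r=P[:,2]-A@k; keep=abs(r)<4
        print("plane",len(P),keep.sum(),"tilt",np.degrees(np.arctan(np.hypot(*k[:2]))).round(2),"yaw",np.degrees(np.arctan2(k[1],k[0])).round(2),k,r[keep].std().round(2))
        np.savez(n+"p.npz",P=P,keep=keep,k=k)
        mm=np.zeros(C.shape,np.uint8); mm[m]=255; 
        cr=(slice(85,200),slice(150,350)) if n=="top" else (slice(110,270),slice(230,390))
        i=np.hstack([C[cr],mm[cr]]); cv2.imwrite(f"pics/m{n}.png",cv2.resize(i,None,fx=800/i.shape[1],fy=800/i.shape[1],interpolation=2))
E
python3 m.py; python3 -c "
import cv2;import numpy as np
a=cv2.imread('pics/mtop.png');b=cv2.imread('pics/mside.png');i=np.vstack([a,b]);s=min(1,600/i.shape[0]);cv2.imwrite('pics/mm.png',cv2.resize(i,None,fx=s,fy=s))"
```

```text
top fob 278 [ 581.3 -232.3   20. ] [ 602.7 -228. ] [118.3  40.1] 11.1 blade 42 [ 638.  -219.4   10. ]
yaw to blade 13.8 36.3
plane 743 516 tilt 25.25 yaw 22.39 [ 4.36056055e-01  1.79652744e-01 -2.04603327e+02] 2.07
side fob 251 [ 577.1 -236.5   19.3] [ 577.3 -234. ] [74.4 42.5] 11.7 blade 32 [ 641.  -219.9    9.3]
yaw to blade 12.4 65.2
plane 437 327 tilt 24.04 yaw 18.73 [ 4.22396399e-01  1.43238392e-01 -1.94330697e+02] 1.96
```

View pics/mm.png

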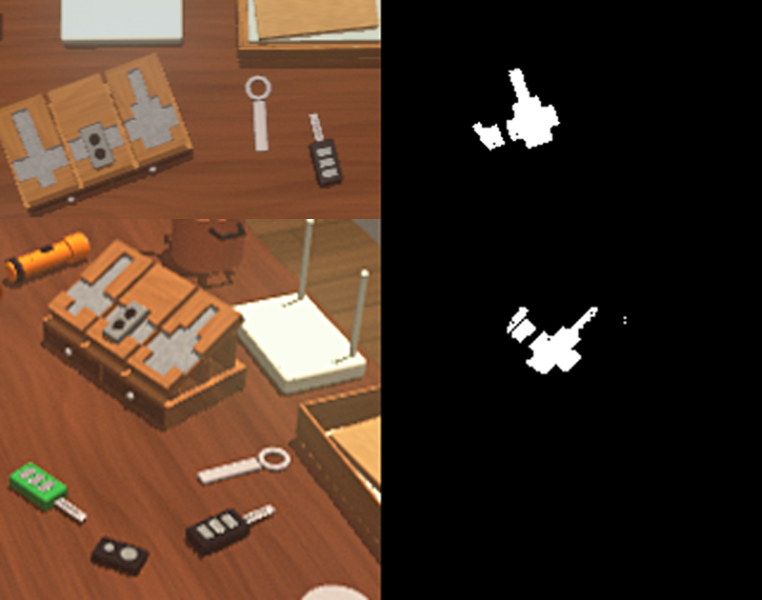

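The black key with the steel blade is confirmed in the crop. Next I fit the pocket outline in both views and refine the key pose.

```bash
cat > fit.py <<'E'
from m import *
def slotR(yaw):
    c,s=np.cos(np.radians(25)),np.sin(np.radians(25)); cy,sy=np.cos(yaw),np.sin(yaw)
    return np.array([[cy,-sy,0],[sy,cy,0],[0,0,1]])@np.array([[c,0,-s],[0,1,0],[s,0,c]])
def poly(w,z):
    h=[(-62.5,22.5),(-42,22.5),(-42,w),(-6,w),(-6,22.5),(14.5,22.5),(14.5,10),(64,10)]
    p=h+[(x,-y) for x,y in h[::-1]]
    return np.array([(x,y,z) for x,y in p],float)
S=4
def proj(c,P):
    R=cv2.Rodrigues(np.array(c["rvec"],float))[0]; q=P@R.T+np.array(c["tvec"],float).ravel(); f=K(c)
    return np.c_[c["cx"]+f*q[:,0]/q[:,2],c["cy"]+f*q[:,1]/q[:,2]]
def ras(uv,o,sh):
    m=np.zeros(sh,np.uint8); cv2.fillPoly(m,[np.round(((uv-o+.5)*S-.5)*16).astype(np.int32)],1,shift=4); return m
if __name__=="__main__":
    D=[]
    for n in("top","side"):
        c=dict(np.load(n+"0.npz")); W=cloud(c); C=c["color"]; hsv=cv2.cvtColor(C,cv2.COLOR_BGR2HSV)
        m=((hsv[...,1]<70)&(hsv[...,2]>90)&(np.hypot(W[...,0]-660,W[...,1]-52)<95)&(W[...,2]>40)&(W[...,2]<140)).astype(np.uint8)
        k,l,st,_=cv2.connectedComponentsWithStats(m,connectivity=4); j=1+np.argmax(st[1:,4]); m=(l==j)
        x,y,w,h=st[j,:4]; o=np.array([x-8,y-8]); mm=m[y-8:y+h+8,x-8:x+w+8].astype(np.float32)
        D.append((c,o,mm)); P=W[m]
        print(n,"mean",P.mean(0).round(1))
        g=W[m]; A=np.c_[g[:,:2],np.ones(len(g))]; kp=np.ones(len(g),bool)
        for _ in range(6): kk=np.linalg.lstsq(A[kp],g[kp,2],rcond=None)[0]; kp=abs(g[:,2]-A@kk)<3
        print(" plane tilt,yaw",np.degrees(np.arctan(np.hypot(*kk[:2]))).round(1),np.degrees(np.arctan2(kk[1],kk[0])).round(1), "z@(660,52)",(kk@[660,52,1]).round(1))
        near=np.hypot(W[...,0]-579,W[...,1]+234)<52
        f=W[near&(W[...,2]>16)&(W[...,2]<26)]; print(" fob",cv2.minAreaRect(f[:,:2].astype(np.float32)),f.mean(0).round(1))
    def cost(p,Ds):
        R=slotR(p[3]); t=p[:3]; e=0
        for c,o,mm in Ds:
            sh=(mm.shape[0]*S,mm.shape[1]*S)
            a=ras(proj(c,poly(p[4],0)@R.T+t),o,sh)&ras(proj(c,poly(p[4],7)@R.T+t),o,sh)
            a=cv2.resize(a.astype(np.float32),mm.shape[::-1],interpolation=cv2.INTER_AREA)
            e+=np.abs(a-mm).sum()/mm.sum()
        return e+((p[4]-38)/60)**2
    for Ds in(D,D[:1],D[1:]):
        best=None
        for y0 in(14,18,22):
            x0=np.array([660,52,88,np.radians(y0),36.])
            sim=np.vstack([x0]+[x0+d for d in np.diag([10,10,6,.1,5])])
            r=minimize(cost,x0,args=(Ds,),method="Nelder-Mead",options=dict(initial_simplex=sim,maxiter=600))
            if best is None or r.fun<best.fun: best=r
        p=best.x; print(len(Ds),p[:3].round(1),"yaw",np.degrees(p[3]).round(2),"w",p[4].round(1),"cost",round(best.fun,3))
E
python3 fit.py
```

```text
top mean [643.1  52.2  85.6]
 plane tilt,yaw 25.0 22.0 z@(660,52) 92.9
 fob ((584.6488037109375, -231.5690460205078), (80.55110931396484, 40.0914306640625), 11.079739570617676) [ 579.6 -232.7   20.6]
side mean [640.5  53.5  83.5]
 plane tilt,yaw 24.0 15.4 z@(660,52) 92.0
 fob ((577.489990234375, -234.89906311035156), (74.16668701171875, 40.740264892578125), 11.015083312988281) [ 577.9 -235.7   19.7]
2 [654.   56.2  90.6] yaw 19.98 w 39.3 cost 0.199
1 [655.5  56.4  86.1] yaw 19.98 w 39.4 cost 0.067
1 [655.9  61.8  86.4] yaw 20.36 w 40.7 cost 0.114
```

Emit:
drive_tool:
  rows:
    - {"offset": [-34.74,-29.59,0],"spin": 0,"jaw": 80}
    - {"offset": [-34.74,-29.59,0],"spin": 0,"jaw": 80}
    - {"offset": [-34.74,-29.59,0],"spin": 0,"jaw": 80}
    - {"offset": [-34.74,-29.59,0],"spin": 0,"jaw": 80}
    - {"offset": [-34.74,-29.59,0],"spin": 0,"jaw": 80}
    - {"offset": [-34.74,-29.59,0],"spin": 0,"jaw": 80}
    - {"offset": [-34.74,-29.59,0],"spin": 0,"jaw": 80}
    - {"offset": [-34.74,-29.59,0],"spin": 0,"jaw": 80}
    - {"offset": [-34.74,-29.59,0],"spin": 0,"jaw": 80}
    - {"offset": [-34.74,-29.59,0],"spin": 0,"jaw": 80}
    - {"offset": [-34.74,-29.59,0],"spin": 0,"jaw": 80}
    - {"offset": [-34.74,-29.59,0],"spin": 0,"jaw": 80}
    - {"offset": [-34.74,-29.59,0],"spin": 0,"jaw": 80}
    - {"offset": [-34.74,-29.59,0],"spin": 0,"jaw": 80}
    - {"offset": [-34.74,-29.59,0],"spin": 0,"jaw": 80}
    - {"offset": [-34.74,-29.59,0],"spin": 0,"jaw": 80}
    - {"offset": [-34.74,-29.59,0],"spin": 0,"jaw": 80}
    - {"offset": [-34.74,-29.59,0],"spin": 0,"jaw": 80}
  force: 10

```text
clock: 2.9
eef_pos: [580.7, -235.7, 302.6]
eef_rot: [3.142, 0.0, 2.731]
wrist_force: [-0.1, 1.0, -0.5]
finger_gap: 79.8
```

Emit:
drive_tool:
  rows:
    - {"offset": [0,0,9.4],"spin": 8.53,"jaw": 80}
    - {"offset": [0,0,9.4],"spin": 8.53,"jaw": 80}
    - {"offset": [0,0,9.4],"spin": 8.53,"jaw": 80}
    - {"offset": [0,0,9.4],"spin": 8.53,"jaw": 80}
    - {"offset": [0,0,9.4],"spin": 8.53,"jaw": 80}
    - {"offset": [0,0,9.4],"spin": 8.53,"jaw": 80}
    - {"offset": [0,0,9.4],"spin": 8.53,"jaw": 80}
    - {"offset": [0,0,9.4],"spin": 8.53,"jaw": 80}
    - {"offset": [0,0,9.4],"spin": 8.53,"jaw": 80}
    - {"offset": [0,0,9.4],"spin": 8.53,"jaw": 80}
    - {"offset": [0,0,9.4],"spin": 8.53,"jaw": 80}
    - {"offset": [0,0,9.4],"spin": 8.53,"jaw": 80}
    - {"offset": [0,0,9.4],"spin": 8.53,"jaw": 80}
    - {"offset": [0,0,9.4],"spin": 8.53,"jaw": 80}
    - {"offset": [0,0,9.4],"spin": 8.53,"jaw": 80}
    - {"offset": [0,0,9.4],"spin": 8.53,"jaw": 80}
    - {"offset": [0,0,9.4],"spin": 8.53,"jaw": 80}
    - {"offset": [0,0,0],"spin": 0,"jaw": 80}

```text
clock: 4.7
eef_pos: [579.8, -233.6, 141.6]
eef_rot: [-3.14, 0.002, 0.197]
wrist_force: [0.6, 0.4, 0.6]
finger_gap: 79.7
```

Emit:
drive_tool:
  rows:
    - {"offset": [0,0,14],"spin": 0,"jaw": 80}
    - {"offset": [0,0,14],"spin": 0,"jaw": 80}
    - {"offset": [0,0,12],"spin": 0,"jaw": 80}
    - {"offset": [0,0,0],"spin": 0,"jaw": 70}
    - {"offset": [0,0,0],"spin": 0,"jaw": 50}
    - {"offset": [0,0,0],"spin": 0,"jaw": 36}
    - {"offset": [0,0,0],"spin": 0,"jaw": 36}
    - {"offset": [0,0,0],"spin": 0,"jaw": 36}
    - {"offset": [0,0,0],"spin": 0,"jaw": 36}
  force: 12

```text
clock: 5.6
eef_pos: [580.4, -233.8, 103.3]
eef_rot: [3.141, -0.0, 0.2]
wrist_force: [-1.3, 1.1, 2.1]
finger_gap: 40.0
```

Emit:
drive_tool:
  rows:
    - {"offset": [0,0,-20],"spin": 0,"jaw": 36}
    - {"offset": [0,0,-35],"spin": 0,"jaw": 36}
    - {"offset": [0,0,-40],"spin": 0,"jaw": 36}
    - {"offset": [0,0,-35],"spin": 0,"jaw": 36}
    - {"offset": [0,0,-15],"spin": 0,"jaw": 36}
    - {"offset": [8.2,-26.5,0],"spin": 0,"jaw": 36}
    - {"offset": [8.2,-26.5,0],"spin": 0,"jaw": 36}
    - {"offset": [8.2,-26.5,0],"spin": 0,"jaw": 36}
    - {"offset": [8.2,-26.5,0],"spin": 0,"jaw": 36}
    - {"offset": [8.2,-26.5,0],"spin": 0,"jaw": 36}
    - {"offset": [8.2,-26.5,0],"spin": 0,"jaw": 36}
    - {"offset": [8.2,-26.5,0],"spin": 0,"jaw": 36}
    - {"offset": [8.2,-26.5,0],"spin": 0,"jaw": 36}
    - {"offset": [8.2,-26.5,0],"spin": 0,"jaw": 36}
    - {"offset": [8.2,-26.5,0],"spin": 0,"jaw": 36}
    - {"offset": [0,0,0],"spin": -4.27,"jaw": 36}
    - {"offset": [0,0,0],"spin": -4.27,"jaw": 36}
    - {"offset": [0,0,0],"spin": 0,"jaw": 36}
    - {"offset": [0,0,0],"spin": 0,"jaw": 36}

```text
clock: 7.5
eef_pos: [607.9, 42.1, 247.1]
eef_rot: [-3.141, 0.001, 0.347]
wrist_force: [0.5, -0.1, -0.8]
finger_gap: 40.2
```

```bash
python3 - <<'E'
from h import *
ims=[]
for n in("top","side"):
    c=eyes.camera(n); np.savez(f"{n}1.npz",**c); C=c["color"]
    from fit import proj,poly,slotR
    o=C.copy()
    crop=(slice(95,185),slice(180,290)) if n=="top" else (slice(100,190),slice(250,360))
    ims.append(cv2.resize(C[crop],None,fx=3.6,fy=3.6,interpolation=cv2.INTER_CUBIC))
cv2.imwrite("pics/h1.png",np.hstack(ims))
s=manip.read_state(); print(s["clock"],s["eef_pos"],s["eef_rot"],s["finger_gap"])
E
```

```text
7.6 [607.92508325  42.01866676 247.44501192] [-3.14142436e+00  5.11859223e-04  3.46920196e-01] 39.92439333461816
```

View pics/h1.png

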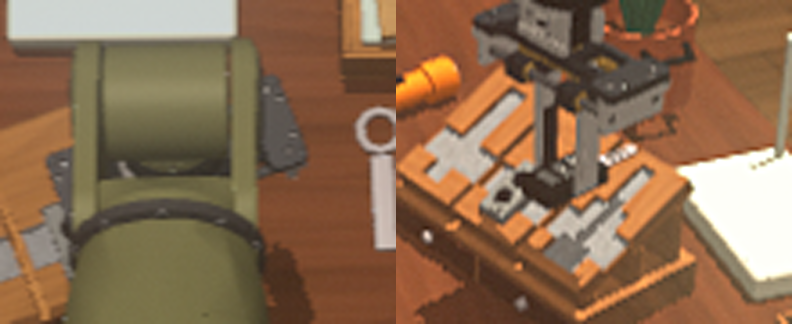

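```bash
cat > fit2.py <<'E'
from fit import *
D={}
for n in("top","side"):
    c=dict(np.load(n+"0.npz")); W=cloud(c); C=c["color"]; hsv=cv2.cvtColor(C,cv2.COLOR_BGR2HSV)
    m=((hsv[...,1]<70)&(hsv[...,2]>90)&(np.hypot(W[...,0]-660,W[...,1]-52)<95)&(W[...,2]>40)&(W[...,2]<140)).astype(np.uint8)
    k,l,st,_=cv2.connectedComponentsWithStats(m,connectivity=4); j=1+np.argmax(st[1:,4]); m=(l==j)
    x,y,w,h=st[j,:4]; D[n]=(c,np.array([x-8,y-8]),m[y-8:y+h+8,x-8:x+w+8].astype(np.float32))
    R=cv2.Rodrigues(np.array(c["rvec"],float))[0]; print(n,"cam at",(-R.T@np.array(c["tvec"]).ravel()).round())
    # chest + module top geometry: highest part of rack
    q=W[(np.hypot(W[...,0]-700,W[...,1]-70)<80)&(W[...,2]>110)&(W[...,2]<150)]; print(" max z",np.percentile(q[:,2],[50,95,99]).round(1))
    # floor depth at pocket: in-plane at candidate seat
    g=W[m&True]; 
    for yy in(20.,):
        u=np.array([np.cos(np.radians(yy)),np.sin(np.radians(yy))]); t=g[:,2]-np.tan(np.radians(25))*((g[:,:2]-[655.5,57])@u)
        print(" z at (655.5,57):",np.median(t).round(2))
    for z in(89,91,93):
        def cost(p):
            R=slotR(np.radians(20)); c,o,mm=D[n]; sh=(mm.shape[0]*S,mm.shape[1]*S); t=[p[0],p[1],z]
            a=ras(proj(c,poly(39.5,0)@R.T+t),o,sh)&ras(proj(c,poly(39.5,7)@R.T+t),o,sh)
            return np.abs(cv2.resize(a.astype(np.float32),mm.shape[::-1],interpolation=cv2.INTER_AREA)-mm).sum()/mm.sum()
        r=minimize(cost,[655,57],method="Nelder-Mead",options=dict(initial_simplex=[[655,57],[662,57],[655,64]])); print(" z",z,r.x.round(1),round(r.fun,3))
E
python3 fit2.py
```

```text
top cam at [ 274.   -9. 1514.]
 max z [119.3 129.7 132.7]
 z at (655.5,57): 91.61
 z 89 [654.8  56.2] 0.068
 z 91 [654.2  56.2] 0.07
 z 93 [653.8  56.7] 0.076
side cam at [  110. -1155.  1001.]
 max z [118.6 127.3 129.2]
 z at (655.5,57): 90.75
 z 89 [654.  58.] 0.124
 z 91 [653.3  55.9] 0.122
 z 93 [652.  53.] 0.119
```

Emit:
drive_tool:
  rows:
    - {"offset": [0,1.2,8],"spin": 0,"jaw": 36}
    - {"offset": [0,1.2,8],"spin": 0,"jaw": 36}
    - {"offset": [4,0,8.6],"spin": 0,"jaw": 36}
    - {"offset": [4,0,8.6],"spin": 0,"jaw": 36}
    - {"offset": [0,0,0],"spin": 0,"jaw": 36}
    - {"offset": [0,0,0],"spin": 0,"jaw": 36}

```text
clock: 8.2
eef_pos: [616.4, 42.8, 214.4]
eef_rot: [-3.141, 0.0, 0.349]
wrist_force: [-0.5, 0.4, -0.6]
finger_gap: 39.9
```

```bash
python3 - <<'E'
from fit import *
c=eyes.camera("side"); np.savez("side2.npz",**c); C=c["color"].copy()
s=manip.read_state(); print(s["clock"],s["eef_pos"],s["eef_rot"],s["finger_gap"],s["wrist_force"])
sc=7; x0,y0=275,130; i=cv2.resize(C[y0:y0+75,x0:x0+85],None,fx=sc,fy=sc,interpolation=cv2.INTER_CUBIC)
def dr(P,col): cv2.polylines(i,[np.round((proj(c,P)-[x0,y0]+.5)*sc).astype(int)],True,col,1)
R=slotR(np.radians(20)); t=[653.8,56.1,91]
dr(poly(39.5,0)@R.T+t,(0,255,0)); dr(poly(39.5,7)@R.T+t,(0,255,255))
p=s["eef_pos"]; y=s["eef_rot"][2]; Rz=np.array([[np.cos(y),-np.sin(y),0],[np.sin(y),np.cos(y),0],[0,0,1]])
o=p-[0,0,103.3]+Rz@[22.6,0,0]
dr(np.array([(-60,20,20),(12,20,20),(12,-20,20),(-60,-20,20)])@Rz.T+o,(255,0,255))
dr(np.array([(12,6,10),(60,6,10),(60,-6,10),(12,-6,10)])@Rz.T+o,(255,255,0))
cv2.imwrite("pics/h2.png",i)
E
```

```text
8.25 [616.42153772  42.75293646 214.74556772] [ 3.14151030e+00 -1.17047902e-04  3.49037794e-01] 39.69735949632257 [-1.14460036  0.1080772  -2.30349417]
```

View pics/h2.png

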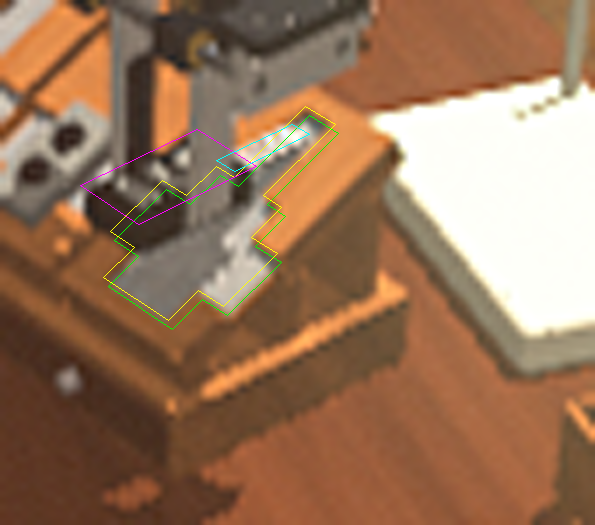

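Emit:
drive_tool:
  rows:
    - {"offset": [0,0,0],"spin": 0,"jaw": 36}
    - {"offset": [1.2,0,2.5],"spin": 0,"jaw": 36}
    - {"offset": [1.2,0,2.5],"spin": 0,"jaw": 36}
    - {"offset": [1.2,0,2.5],"spin": 0,"jaw": 36}
    - {"offset": [1.2,0,2.5],"spin": 0,"jaw": 36}
    - {"offset": [1.2,0,2.5],"spin": 0,"jaw": 36}
    - {"offset": [1.2,0,2.5],"spin": 0,"jaw": 36}
    - {"offset": [1.2,0,2.5],"spin": 0,"jaw": 36}
    - {"offset": [0,0,0],"spin": 0,"jaw": 36}
  force: 4

```text
clock: 9.15
eef_pos: [624.3, 45.6, 196.7]
eef_rot: [-3.141, 0.0, 0.349]
wrist_force: [0.2, -0.4, -0.7]
finger_gap: 40.4
```

```bash
cat > look.py <<'E'
from fit import *
import sys
c=eyes.camera("side"); C=c["color"].copy()
s=manip.read_state(); print(s["clock"],s["eef_pos"],s["eef_rot"],s["finger_gap"],s["wrist_force"])
sc=7; x0,y0=275,130; i=cv2.resize(C[y0:y0+75,x0:x0+85],None,fx=sc,fy=sc,interpolation=cv2.INTER_CUBIC)
j=i.copy()
def dr(P,col): cv2.polylines(i,[np.round((proj(c,P)-[x0,y0]+.5)*sc).astype(int)],True,col,1)
R=slotR(np.radians(20)); t=[653.8,56.1,91]
dr(poly(39.5,7)@R.T+t,(0,255,255))
dr(np.array([(-60,20,20),(12,20,20),(12,-20,20),(-60,-20,20)])@R.T+t,(255,0,255))
dr(np.array([(12,6,10),(60,6,10),(60,-6,10),(12,-6,10)])@R.T+t,(255,255,0))
cv2.imwrite(sys.argv[1],cv2.resize(np.hstack([j,i]),(800,353)) if 0 else np.hstack([j[:,100:450],i[:,100:450]]))
E
python3 look.py pics/h3.png
```

```text
9.2 [624.24499304  45.59576982 196.92879735] [-3.14150415e+00  1.75449887e-04  3.48980921e-01] 39.77091287120943 [ 0.12219933 -0.44010177 -1.19842664]
```

View pics/h3.png

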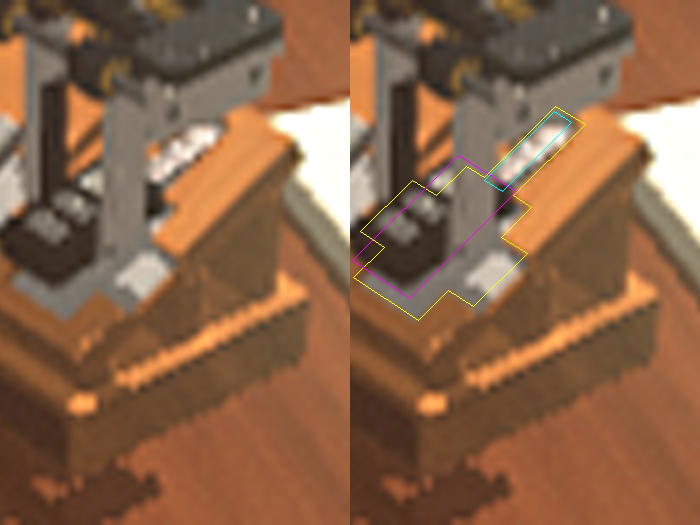

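Emit:
drive_tool:
  rows:
    - {"offset": [1.15,0,2.5],"spin": 0,"jaw": 36}
    - {"offset": [1.15,0,2.5],"spin": 0,"jaw": 36}
    - {"offset": [1.15,0,2.5],"spin": 0,"jaw": 36}
    - {"offset": [1.15,0,2.5],"spin": 0,"jaw": 36}
    - {"offset": [0.9,0,2],"spin": 0,"jaw": 36}
    - {"offset": [0,0,0],"spin": 0,"jaw": 36}
    - {"offset": [0,0,0],"spin": 0,"jaw": 36}

```text
clock: 9.9
eef_pos: [629.4, 47.5, 185.1]
eef_rot: [-3.142, -0.0, 0.349]
wrist_force: [-0.5, -0.3, -1.0]
finger_gap: 40.0
```

```bash
python3 look.py pics/h4.png
```

```text
9.95 [629.41046602  47.45916188 185.17289158] [ 3.14158951e+00 -1.29513558e-04  3.48942024e-01] 39.949634492557955 [ 0.76562083  0.15209414 -1.98128678]
```

View pics/h4.png

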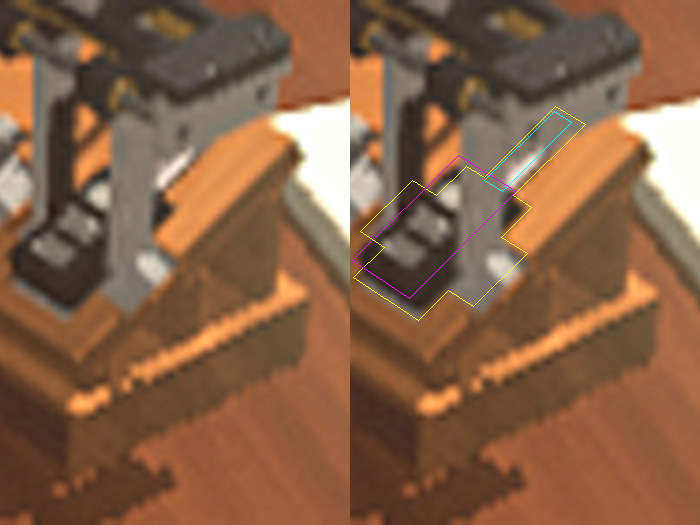

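Emit:
drive_tool:
  rows:
    - {"offset": [0.6,0,1.3],"spin": 0,"jaw": 36}
    - {"offset": [0,0,0],"spin": 0,"jaw": 36}
    - {"offset": [0,0,0],"spin": 0,"jaw": 41}
    - {"offset": [0,0,0],"spin": 0,"jaw": 43}
    - {"offset": [0,0,0],"spin": 0,"jaw": 47}
    - {"offset": [0,0,0],"spin": 0,"jaw": 48}
    - {"offset": [0,0,0],"spin": 0,"jaw": 48}
    - {"offset": [0,0,-5],"spin": 0,"jaw": 48}
    - {"offset": [0,0,-10],"spin": 0,"jaw": 48}
    - {"offset": [0,0,-25],"spin": 0,"jaw": 50}
    - {"offset": [0,0,-35],"spin": 0,"jaw": 50}
    - {"offset": [-30,0,-35],"spin": 0,"jaw": 50}
    - {"offset": [-45,0,-20],"spin": 0,"jaw": 50}
    - {"offset": [-45,0,0],"spin": 0,"jaw": 50}
    - {"offset": [-45,0,0],"spin": 0,"jaw": 50}
    - {"offset": [-45,0,0],"spin": 0,"jaw": 50}
    - {"offset": [0,0,0],"spin": 0,"jaw": 50}
    - {"offset": [0,0,0],"spin": 0,"jaw": 50}

```text
clock: 11.75
eef_pos: [432.5, -24.3, 315.2]
eef_rot: [3.14, -0.002, 0.348]
wrist_force: [0.5, 0.5, 0.1]
finger_gap: 50.1
```

```bash
python3 look.py pics/h5.png; python3 - <<'E'
from fit import *
for n in("side","top"):
    c=eyes.camera(n); np.savez(n+"9.npz",**c); W=cloud(c); C=c["color"]
    L=(W-[653.8,56.1,91])@slotR(np.radians(20))
    m=(abs(L[...,0]+24)<45)&(abs(L[...,1])<25)&(L[...,2]>13)&(L[...,2]<30)
    f=L[m]; print(n,len(f))
    if len(f)>20:
        k=np.linalg.lstsq(np.c_[f[:,:2],np.ones(len(f))],f[:,2],rcond=None)[0]
        print(" fob in slot frame",cv2.minAreaRect(f[:,:2].astype(np.float32)),f.mean(0).round(1),"tilt deg x,y",np.degrees(k[:2]).round(1))
    for t in("remote","opener","dish","torch","jar"):
        r=finder.find_in(n,t)[:1]; print(" ",t,[np.round(q["uv"]) for q in r])
E
```

```text
11.8 [433.09782341 -24.14978156 314.87406327] [ 3.14071366e+00 -1.79198126e-03  3.48654055e-01] 49.78740718841654 [-0.44258108  0.24772742  0.89489258]
side 209
 fob in slot frame ((-23.17425537109375, -3.493795394897461), (79.59100341796875, 41.57037353515625), 0.19836512207984924) [-26.9  -5.2  18.4] tilt deg x,y [0.1 0.4]
  remote [array([280., 249.])]
  opener [array([292., 150.])]
  dish [array([214., 140.])]
  torch [array([233., 131.])]
  jar [array([370., 292.])]
top 320
 fob in slot frame ((-21.895610809326172, -2.1771316528320312), (39.73731231689453, 77.7889175415039), 89.46882629394531) [-22.8  -2.1  19. ] tilt deg x,y [-0.2 -0.2]
  remote [array([322., 211.])]
  opener [array([289., 139.])]
  dish [array([119., 230.])]
  torch [array([ 99., 174.])]
  jar [array([406., 161.])]
```

View pics/h5.png

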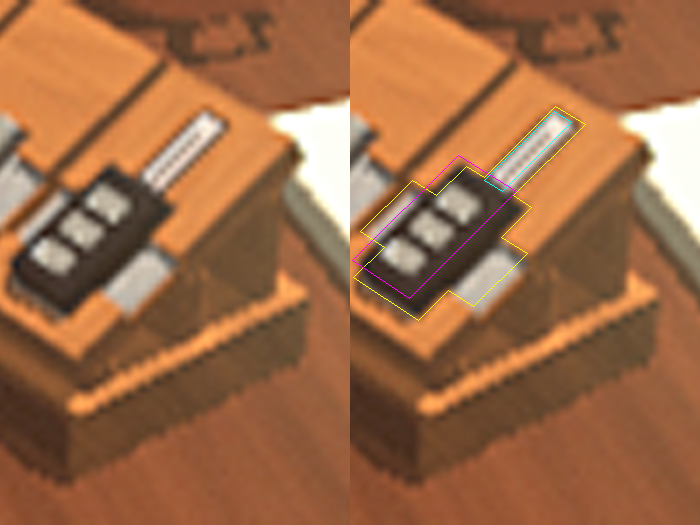

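```bash
python3 -c "
from cell import manip
print(manip.sign_off())"
```

```text
the job is handed in; nothing more can be done
None
```

The black car key is in the key slot of the rack (the right-hand module), buttons up and blade up the slope. I let go of it and moved the gripper clear before handing the job in at about 12 s.

I gripped the key across the fob and lowered it square to the sloping face. With a light grip, the blade resting in its channel turned the key to the slope before I opened the fingers in the notches.

**Last checks, both cameras:**
- **Flat:** the fob's top face is within 0.5° of the slope in both directions. It stands about 18–19 mm above my estimate of the pocket floor, where a seated key should read 20 mm and one lying on the rails about 27 mm.
- **Square:** the key is turned by about 0.5° or less from the slot's axis.
- **Where they disagreed:** the fob measured 2–3.5 mm off the slot's centre line. That is about the 2.5 mm play between the rails plus the 2 mm camera calibration error. The last side picture shows the whole outline inside the rails.
- **Loose things:** the remote, dish, torch and jar were found in nearly the same places as before, though the side view's torch point was 15 pixels off. The side camera's opener reading was wrong: it landed on the rack. The top view found the opener within 4–5 pixels of where it started. The arm never went near any of them.

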